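# Load the fresh pin strip into the tilted wash dock

## Robot

A 6-joint arm with a two-finger parallel gripper is mounted at the origin on the work surface. World frame = base frame: x ahead of the robot, y to its left, z up, the work surface at z = 0. Lengths are in m, angles in rad, forces in N, time in s.
With the tool pointing down it reaches from about 0.225 to 0.875 m from the base axis. Payload 3.4 kg.
Tool frame: the origin (TCP) lies on the centre line of the jaws, within the pads' length; the fingertips stand 19 mm ahead of it and the grasp point (between the pads) is the TCP (nose_length is the distance from the TCP to the fingertips, in m); z points along the fingers, y is the direction in which the jaws open and shut (so a half turn about z gives the same grasp; the last joint's range is limited). The gripper opens to 85 mm and grips with 20 to 120 N. Pads are 22 mm wide; open, the fingers measure 114 mm over their backs; the gripper's body (76 mm by 85 mm) begins 54 mm behind the grasp point. The pads swing forward as they close: fully open they stand 13 mm farther back than shut.
Start: joints at [1.053, 0.276, 1.505, -0, 1.361, -0.121], TCP at [0.222, 0.53, 0.25] pointing down, gripper open.
Joint ranges: [-2.89, 2.89], [-0.75, 2.08], [0.22, 2.7], [-1.18, 4.32], [0.11, 2.71], [-2.7, 2.7]. Speed limits (rad/s): [2.57, 2.57, 3.14, 3.14, 3.14, 3.14].

## Interface

Orientations are given as a unit quaternion [w, x, y, z].
In Python, from rig import * gives the robot as it stands.
- The arm moves only by the shell command python3 -m jog 'ROWS' [OPENING] [FORCE]. ROWS is JSON, one flat list of numbers, 6 for each row, row after row: the shift along the tool's x, y, z in mm, then the turn, a rotation vector about the tool's x, y, z in degrees. In form: [tx, ty, tz, wx, wy, wz, tx, ty, tz, wx, wy, wz, ...]. A call has 1 to 10 rows; each row is the pose to reach, as a shift and turn from the pose commanded when the call began, along the tool's axes at that moment; what a row does not reach only later rows make up. A row lasts 1/8 s, in which the tool goes at most 62.5 mm and 10.7 degrees, less where a joint would pass 70% of its speed; a pose out of reach is approached as far as the arm can. A call with a gripper value outside its range is refused whole. OPENING is the closure, from 0 (fully open) to 1 (shut), set as the call begins (- or left out, the last holds). The fingers move at their own pace and stop on an object; FORCE is the grip in N (left out, the last holds). Time passes only in rows, so rows that repeat a pose let the fingers close. It gives the time, the measured TCP pose, the force and the opening at its end, in the units of the state.
- get_state(): the state, without advancing time (a new reading comes with each control period).
- get_image(name): name is "side" or "top" or "wrist"; returns a dict with "frame" (420x560x3 uint8, red, green, blue), "camera_matrix" (3x3 intrinsics, pixels), "rvec" (rotation vector, rad) and "tvec" (3), from world to camera coordinates, as OpenCV has them. Camera axes: x right, y down, z forward; pixel columns grow to the right and rows downward; lengths in m; the calibration is good to about 2 mm. A picture is of the moment at which its call begins. There is no depth.
- sign_off(): hands the job in, once; it reports no verdict.
The state is a dict: "clock": time; "qpos": joint angles; "qd": joint speeds; "effort": joint torques, N m; "position": TCP position; "ee_rot": TCP orientation; "contact_force": force on the tool from outside, world axes, zero at the start; "moment": the same for the moment, N m; "width": finger opening in m.
Only numpy, scipy, OpenCV 4.12 (cv2) and the standard library are available. Lean on these libraries where they do the work, as an engineer would, in place of code of your own. Each camera call takes 0.05 s, during which the arm holds its last target.

## Task

Take the fresh pin strip, the one whose red indicator plunger is still pulled out, from the storage rack and seat it fully home in the leaning dock, every pin in its own slot and the spine flush on the white slot block, then let go. The slot block floats sideways in its cradle, so feel for the slots gently and do not force the pins. Leave the plungers as they are, the spent strip in its bay and the other things where they stand.

Things in the scene. Friction and masses are not known exactly. Their poses are not given: they have to be found in the camera images.
- strip_a: Pin strip: six steel pins in a row under a grey spine 28 x 106 x 14 (x, y, z), a yellow grip fin on top; about 90 g. Origin: middle of the spine's underside; y along the row, z up to the fin. Pins 7 (x) x 5 (y), at y = -35, -21, -7, 7, 21, 35, down to z = -16, the last 3 mm narrowed to 5 x 3. Red plunger in the +y end of the spine, at z = 7.
- strip_b: The other pin strip, the same shape, size and frame as strip_a. The two may stand in either bay.
- strip_a_plunger (a joint): Indicator plunger of strip_a, red head 11 across, m: 0 to 0.002 = pushed in (spent; head ends 5 to 7 mm beyond the spine), 0.011 to 0.014 = pulled out (fresh; 16 to 19 mm). Slides along the row at about 1.5 N.
- strip_b_plunger (a joint): Indicator plunger of strip_b, the same meaning. Exactly one of the two strips is fresh.
- strip_a_fin (a point): Point in the yellow grip fin of strip_a, 35 mm above the strip's origin; axes as the strip's. The fin is 12 thick (x), 40 long (y, centred), its z from 14 to 48 above the strip's origin: grip it across its 12 mm thickness.
- strip_b_fin (a point): Point in the yellow grip fin of strip_b, 35 mm above the strip's origin; axes as the strip's. The fin is 12 thick (x), 40 long (y, centred), its z from 14 to 48 above the strip's origin: grip it across its 12 mm thickness.
- rack: Fixed grey storage rack, base 190 (x) x 130 (y) x 6; origin: centre of its underside, z up. Two bays, at x = -47 and +47: a strip hangs in each by its spine ends on two white ledges 30 above the table, its row along the rack's y, pins free between the ledges, kept by 6 mm lips 3 mm beside the spine ends. Lift straight up.
- dock: Fixed wash dock, footprint 170 x 170, cream base with an 85 high indigo console behind the cradle (x from 65 to 100 in its frame). Origin: under the cradle's middle, on the table; z up, x towards the robot's right, give or take 0.25 rad.
- cradle: The dock's fixed indigo cradle, 54 x 132, leaning 30 degrees to the robot's left, holding the white slot block. Origin: its middle, in the plane of the block's top face, 85 above the table; z out of the slots (30 degrees from vertical), y along the slot row (level), x up the slope. Its rims lie 5 below this plane. A seated strip has z = 0 here, either way round.
- slot_row (a point): Middle of the cradle (same point and axes). The white slot block, 32 (x) x 104 (y), has six slots 9 (x) x 7 (y), 18 deep, 1 mm chamfers, 14 apart like the pins, in line at x = 0. The block floats: it stands up to 5 mm either way along y from centred. This offset is NOT reported by any reading; feel for it. About 6 N of friction holds it.
- vial: Bystander: amber glass vial, 28 across, 60 high; origin at its base.
- tip_box: Bystander: blue tip box 85 x 120 x 55; origin at its base.
- reagent: Bystander: white reagent bottle, 60 across, 130 high; origin at its base.
- beaker: Bystander: open glass beaker, 70 across, 80 high; origin at its base.
- jar: Bystander: clear jar with red cap, 60 across, 70 high; origin at its base.
- timer: Bystander: white bench timer 60 x 60 x 25; origin at its base.
There are look-alikes about, which are no part of the job. Leave any pink look-alike of the strip_b alone. What is shaped like the dock but green is not meant.

How it is judged:
By the outcome, as a careful person would: the job done as asked, in the order asked, and still so for the second after the job is handed in, with the robot touching nothing.
It also fails if it takes over 58 s, if anything falls off the work surface, if the arm or the gripper's body presses on something with over 40 N, if the wrist force passes 120 N, or if a joint passes its speed limit or range.

## Working session

There is one attempt and no reset: what is moved stays moved. The work goes in short steps, Python scripts to look and compute and a shell command to move; the robot and the scene stay as the last step left them, time stands still between calls to the robot, and variables do not carry over. Pictures are saved under pics/ and viewed, and the job is handed in when it is done.

```bash
mkdir -p pics; ls; cat > h.py <<'E'
from rig import *
import numpy as np, cv2, json
def snap(n,fn):
    im=get_image(n); cv2.imwrite(f'pics/{fn}.png',cv2.cvtColor(im['frame'],cv2.COLOR_RGB2BGR))
    np.savez(f'pics/{fn}.npz',**{k:np.array(v) for k,v in im.items()}); return im
def load(fn): return dict(np.load(f'pics/{fn}.npz'))
def proj(im,P):
    return cv2.projectPoints(np.array(P,float).reshape(-1,3),np.array(im['rvec'],float),np.array(im['tvec'],float),np.array(im['camera_matrix'],float),None)[0].reshape(-1,2)
def ray(im,uv):
    R=cv2.Rodrigues(np.array(im['rvec'],float))[0];t=np.array(im['tvec'],float).reshape(3)
    d=np.linalg.inv(im['camera_matrix'])@np.array([uv[0],uv[1],1.]);return -R.T@t,R.T@d
def onz(im,uv,z):
    o,d=ray(im,uv);return o+d*(z-o[2])/d[2]
def tri(im1,uv1,im2,uv2):
    o1,d1=ray(im1,uv1);o2,d2=ray(im2,uv2);d1/=np.linalg.norm(d1);d2/=np.linalg.norm(d2)
    s=np.linalg.lstsq(np.c_[d1,-d2],o2-o1,rcond=None)[0];a=o1+s[0]*d1;b=o2+s[1]*d2
    return (a+b)/2,np.linalg.norm(a-b)
E
python3 - <<'E'
from h import *
for n in('top','side','wrist'): snap(n,n+'0')
print(get_state())
E
```

```text
pics
{'clock': 0.15, 'qpos': array([ 1.05297224e+00,  2.76449540e-01,  1.50582620e+00, -2.50675917e-05,
        1.36071429e+00, -1.21014613e-01]), 'qd': array([-0.0004721 , -0.00161825, -0.0046557 ,  0.00047383, -0.00134398,
       -0.00020575]), 'effort': array([ 7.45929683e-04, -4.17141116e+01, -2.46033043e+01, -5.34097653e-04,
        7.60282448e-03, -1.13641107e-05]), 'position': array([0.22206273, 0.52999273, 0.24964495]), 'ee_rot': array([-2.07762682e-04,  1.97102996e-01,  9.80382538e-01, -6.67196739e-04]), 'contact_force': array([-1.92802167e-01, -9.43920743e-02, -5.89165734e-06]), 'moment': array([-0.00519805,  0.0275041 , -0.03694699]), 'width': 0.0856736376039359}
```

View pics/top0.png

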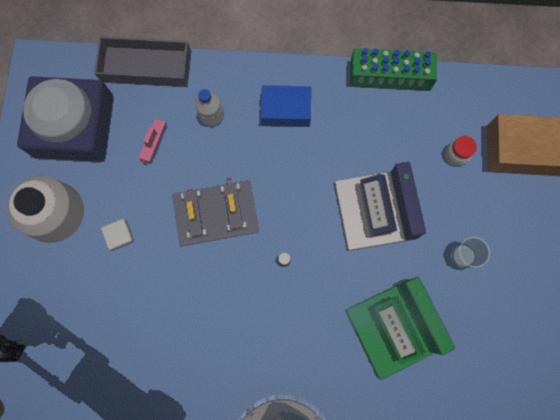

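View pics/side0.png

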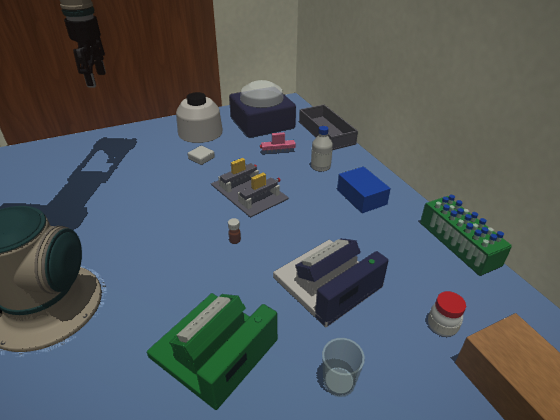

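View pics/wrist0.png

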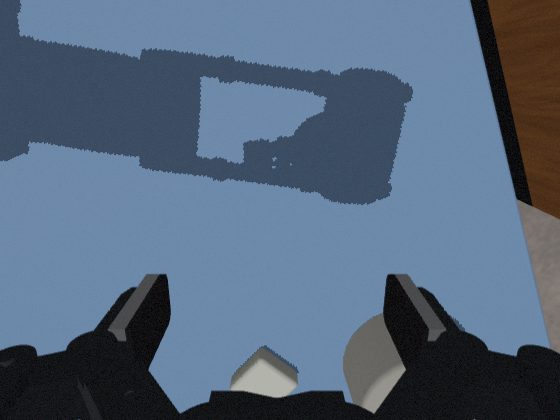

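The top view shows the rack at about (215,212) with two strips, and the indigo dock with its white slot block at about (377,205). The look-alikes are the green dock at (398,330) and the pink strip at (153,140). Next I'll zoom in on the rack and dock.

```bash
python3 - <<'E'
from h import *
a=load('top0');b=load('side0')
c1=cv2.resize(a['frame'][165:255,160:270],None,fx=7,fy=6.5,interpolation=cv2.INTER_CUBIC)[:, :, ::-1]
c1=cv2.resize(a['frame'][170:250,165:265],(800,640)[:2],interpolation=cv2.INTER_CUBIC)[:590,:,::-1]
cv2.imwrite('pics/c1.png',c1)
cv2.imwrite('pics/c2.png',cv2.resize(b['frame'][145:220,205:305],(800,600),interpolation=cv2.INTER_CUBIC)[:,:,::-1])
cv2.imwrite('pics/c3.png',cv2.resize(a['frame'][160:250,330:430],(660,594),interpolation=cv2.INTER_CUBIC)[:,:,::-1])
for fn in(a,b):
  print(ray(fn,(280,210)))
print(onz(a,(215,212),0.0),onz(a,(377,205),.085))
# red mask
for n,im,x0,y0,x1,y1 in(('t',a,165,165,265,250),('s',b,205,145,305,220)):
  f=im['frame'].astype(int);
  for nm,m in(('red',(f[...,0]>f[...,1]+35)&(f[...,0]>f[...,2]+25)&(f[...,1]<90)),('yel',(f[...,0]>f[...,2]+70)&(f[...,1]>f[...,2]+40))):
    mm=np.zeros(m.shape,np.uint8);mm[y0:y1,x0:x1]=m[y0:y1,x0:x1]
    k,l,st,ce=cv2.connectedComponentsWithStats(mm)
    for i in range(1,k):print(n,nm,st[i],ce[i])
E
```

```text
(array([0.27781295, 0.00310572, 1.24305767]), array([ 0.20220042,  0.02706987, -0.97910621]))
(array([ 0.18535241, -0.71463846,  0.699308  ]), array([ 0.33604663,  0.70820513, -0.62133973]))
[0.52061878 0.19287099 0.        ] [ 0.54096569 -0.18129325  0.085     ]
t red [227 178   4   2   7] [228.28571429 178.42857143]
t red [188 189   4   2   7] [189.71428571 189.57142857]
t yel [228 194   7  17  85] [231.17647059 202.16470588]
t yel [187 202   7  17  86] [190.02325581 209.89534884]
s red [260 145  35   5 116] [276.68965517 146.70689655]
s red [254 165   3   2   4] [255.   165.25]
s red [278 178   2   3   4] [278.75 178.75]
s yel [231 158  14   7  42] [237.73809524 160.73809524]
s yel [244 169   1   1   1] [244. 169.]
s yel [237 172   1   1   1] [237. 172.]
s yel [252 173  14   7  44] [258.09090909 175.86363636]
s yel [265 178   1   1   1] [265. 178.]
s yel [265 184   1   1   1] [265. 184.]
s yel [256 188   1   1   1] [256. 188.]
```

View pics/c1.png

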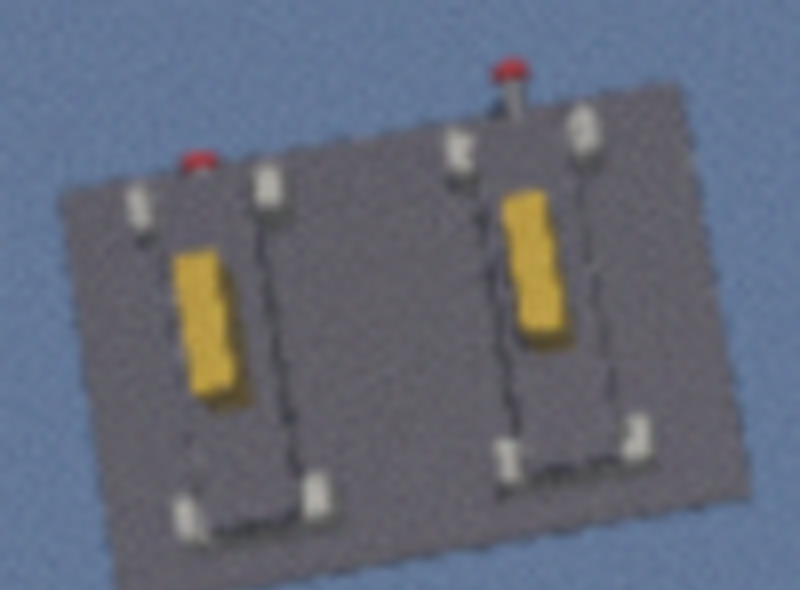

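View pics/c2.png

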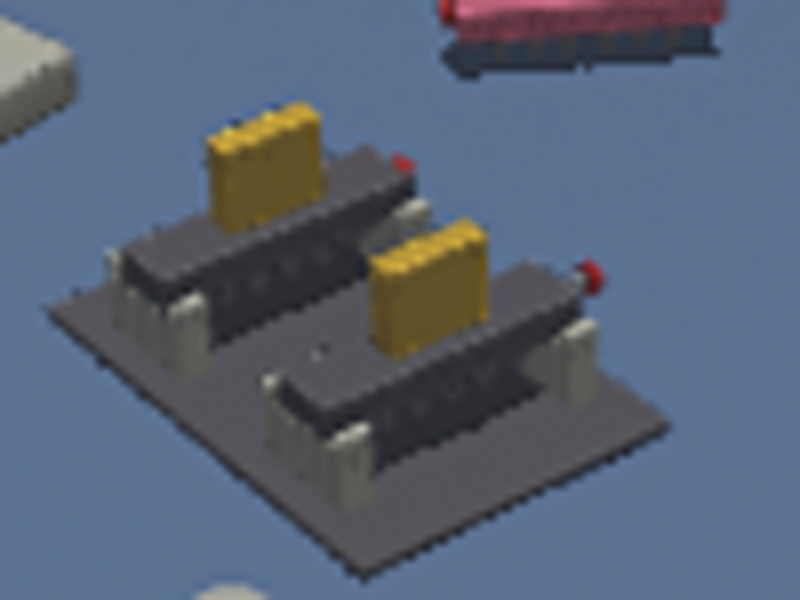

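View pics/c3.png

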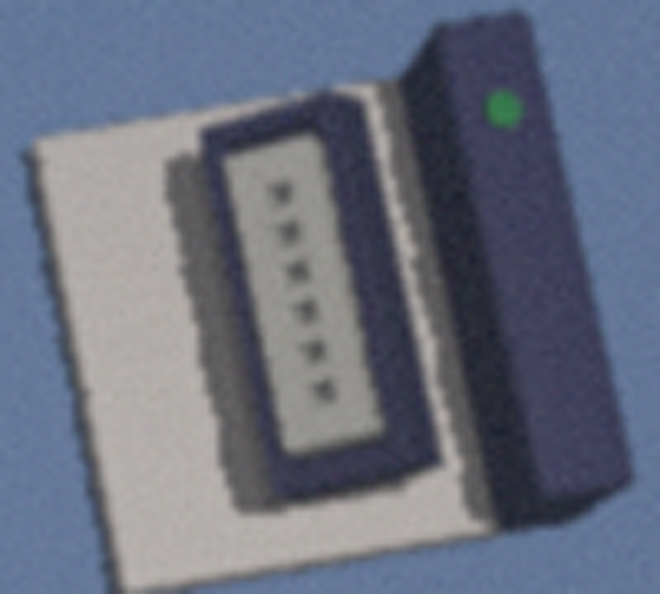

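The right-hand strip in the top view has its red head at zoom pixel (510,72), well clear of the spine, so it is the fresh one. The left strip's head, at (200,160), is pushed in. Now I'll measure the strip and dock.

```bash
python3 - <<'E'
from h import *
a=load('top0');b=load('side0')
# fresh fin top-face corners in crop px/8 + offset (top), z=.078
c=lambda u,v:(u/8+165,v/8+170)
cor=[c(502,198),c(544,190),c(565,327),c(523,335)]
P=np.array([onz(a,p,.078) for p in cor]);print(P.round(4),P.mean(0))
d=(P[0]+P[1]-P[2]-P[3])/2;print('fin len',np.linalg.norm(d),np.degrees(np.arctan2(d[1],d[0])))
# rack outline on z=.006
R=np.array([onz(a,c(*p),.006) for p in((62,190),(682,87),(750,495),)]);print(R.round(4),np.linalg.norm(R[1]-R[0]),np.linalg.norm(R[2]-R[1]))
d=R[1]-R[2];print('rack ydir',np.degrees(np.arctan2(d[1],d[0])));d=R[0]-R[1];print(np.degrees(np.arctan2(d[1],d[0]))-90,'centre',(R[0]+R[2])/2)
# side: fin top face corners
s=lambda u,v:(u/8+205,v/8+145)
S=np.array([onz(b,s(*p),.078) for p in((370,262),(470,220),(488,232),(388,272))]);print('side',S.round(4),S.mean(0))
# dock base outline z~? ; slots
e=lambda u,v:(u/6.6+330,v/6.6+160)
sl=np.array([onz(a,e(*p),.085) for p in((280,195),(290,234),(298,271),(305,311),(314,350),(324,391))]);print('slots',sl.round(4))
d=sl[0]-sl[5];print(np.linalg.norm(d),np.degrees(np.arctan2(d[1],d[0])),sl.mean(0))
D=np.array([onz(a,e(*p),.0) for p in((28,150),(118,594))]);d=D[0]-D[1];print('dock edge',D,np.degrees(np.arctan2(d[1],d[0])))
# cradle rim corners (plane z -5)
E
```

```text
[[0.5468 0.1556 0.078 ]
 [0.5498 0.1439 0.078 ]
 [0.5106 0.1349 0.078 ]
 [0.5077 0.1465 0.078 ]] [0.52871951 0.14520431 0.078     ]
fin len 0.04017112721387402 13.052149655327767
[[0.5582 0.2973 0.006 ]
 [0.6009 0.1135 0.006 ]
 [0.4775 0.0843 0.006 ]] 0.18864804477104732 0.12677641420786517
rack ydir 13.297235577853499
13.080933991456149 centre [0.51788093 0.19079788 0.006     ]
side [[0.5113 0.1463 0.078 ]
 [0.5504 0.1553 0.078 ]
 [0.5529 0.1463 0.078 ]
 [0.5144 0.1386 0.078 ]] [0.5322541  0.14664724 0.078     ]
slots [[ 0.5761 -0.1702  0.085 ]
 [ 0.5626 -0.1739  0.085 ]
 [ 0.5498 -0.1769  0.085 ]
 [ 0.536  -0.1796  0.085 ]
 [ 0.5227 -0.183   0.085 ]
 [ 0.5087 -0.1867  0.085 ]]
0.0693337573889204 13.80270639620214 [ 0.54263327 -0.17839207  0.085     ]
dock edge [[ 0.60964266 -0.0898871   0.        ]
 [ 0.44739361 -0.12861358  0.        ]] 13.424491635514446
```

```bash
cat >> h.py <<'E'
from scipy.spatial.transform import Rotation as Ro
def pose(s=None):
    s=s or get_state();q=s['ee_rot'];return np.array(s['position']),Ro.from_quat([q[1],q[2],q[3],q[0]])
def rel(p,R):
    p0,R0=pose();return (R0.inv().apply(np.array(p)-p0)*1000).round(2),np.degrees((R0.inv()*R).as_rotvec()).round(2)
def Rstrip(yaw,tilt=0):
    """tool: z=-strip z, y = strip x (right side), x: strip y negated? ; yaw of strip y axis, tilt about strip y"""
    y=np.array([np.cos(yaw),np.sin(yaw),0]);
    xh=np.array([np.sin(yaw),-np.cos(yaw),0])
    x=xh*np.cos(tilt)+np.array([0,0,np.sin(tilt)]); z=np.cross(x,y)
    return Ro.from_matrix(np.c_[x,y,z])
def Rtool(yaw,tilt=0):
    M=Rstrip(yaw,tilt).as_matrix(); x,y,z=M.T
    return Ro.from_matrix(np.c_[y,x,-z])
E
python3 - <<'E'
from h import *
print(Rtool(np.radians(13.1)).as_matrix().round(3))
print(rel([.530,.146,.20],Rtool(np.radians(13.1))))
E
```

```text
[[ 0.974  0.227  0.   ]
 [ 0.227 -0.974  0.   ]
 [ 0.     0.    -1.   ]]
(array([-432.42, -235.08,   49.91]), array([-4.0000e-02,  1.0000e-01,  1.4416e+02]))
```

```bash
python3 -m jog '[-55,-30,6,0,0,10,-108,-59,12,0,0,20,-162,-88,18,0,0,30,-216,-118,24,0,0,40,-270,-147,30,0,0,50,-324,-176,36,0,0,60,-378,-206,42,0,0,70,-432,-235,50,0,0,80,-432,-235,50,0,0,90,-432,-235,50,0,0,100]' 0 40
python3 -m jog '[0,0,0,0,0,10,0,0,0,0,0,20,0,0,0,0,0,30,0,0,0,0,0,40,0,0,0,0,0,44.2,0,0,0,0,0,44.2,0,0,0,0,0,44.2]'
python3 - <<'E'
from h import *
snap('wrist','w1');snap('top','top1');s=get_state();print(s['clock'],s['qpos'].round(2),s['position'],rel([.53,.146,.2],Rtool(np.radians(13.1))))
E
```

```text
clock: 1.4
position: [0.5302, 0.1455, 0.1996]
ee_rot: [-0.0, 0.88, 0.476, -0.001]
contact_force: [1.0, 0.5, -0.4]
width: 0.0852
clock: 2.28
position: [0.5297, 0.1466, 0.2001]
ee_rot: [-0.0, 0.993, 0.114, -0.0]
contact_force: [-0.2, 0.6, -1.2]
width: 0.0858
2.375 [0.14 0.27 1.64 0.   1.23 1.49] [0.52980257 0.14665117 0.20024108] (array([0.04, 0.68, 0.24]), array([-0.01,  0.01,  0.  ]))
```

View pics/w1.png

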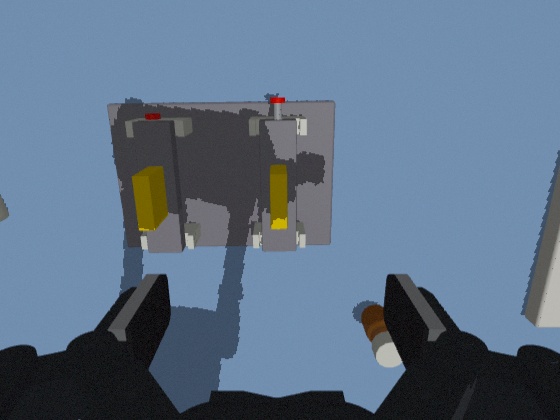

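```bash
python3 - <<'E'
from h import *
a=load('w1');f=a['frame'].astype(int)
o,d=ray(a,(280,210));print(o,d)
cv2.imwrite('pics/c4.png',cv2.resize(a['frame'][85:265,230:330],(440,600)[:2] if 0 else (333,600),interpolation=cv2.INTER_CUBIC)[:,:,::-1])
m=((f[...,0]>f[...,2]+60)&(f[...,1]>f[...,2]+40)).astype(np.uint8);m[:,:240]=0;m[260:]=0
k,l,st,ce=cv2.connectedComponentsWithStats(m);print(st[1:],ce[1:])
for v in(170,180,190,200,210,215,220,225):
  u=np.where(m[v,:320])[0]; print(v,u.min(),u.max(),onz(a,((u.min()+u.max())/2,v),.078).round(4),(onz(a,(u.min()-.5,v),.078)-onz(a,(u.max()+.5,v),.078)).round(4), f[v,279])
# expected projection if at (.53,.146)
y=np.array([np.cos(.2286),np.sin(.2286),0]);x=np.array([y[1],-y[0],0]);c=np.array([.53,.146,.078])
print(proj(a,[c+sx*.006*x+sy*.02*y for sx,sy in((-1,1),(1,1),(1,-1),(-1,-1))]).round(1))
E
```

```text
[0.60447678 0.16280606 0.3253333 ] [-0.30583555 -0.0811846  -0.94873232]
[[ 270  165   18   64 1065]] [[278.11361502 196.34929577]]
170 270 286 [0.5523 0.1496 0.078 ] [-0.0026  0.0112  0.    ] [106  88   0]
180 270 286 [0.5455 0.148  0.078 ] [-0.0026  0.0113  0.    ] [117 100   0]
190 270 286 [0.5386 0.1463 0.078 ] [-0.0027  0.0114  0.    ] [120 102   0]
200 270 286 [0.5316 0.1447 0.078 ] [-0.0027  0.0115  0.    ] [120 102   0]
210 270 286 [0.5244 0.143  0.078 ] [-0.0027  0.0116  0.    ] [120 102   0]
215 271 286 [0.5209 0.1418 0.078 ] [-0.0026  0.011   0.    ] [121 104   0]
220 271 286 [0.5172 0.141  0.078 ] [-0.0026  0.011   0.    ] [202 178   0]
225 271 286 [0.5136 0.1401 0.078 ] [-0.0026  0.0111  0.    ] [201 176   0]
[[266.8 173.6]
 [284.5 173.6]
 [284.1 228.5]
 [267.2 228.5]]
```

View pics/c4.png

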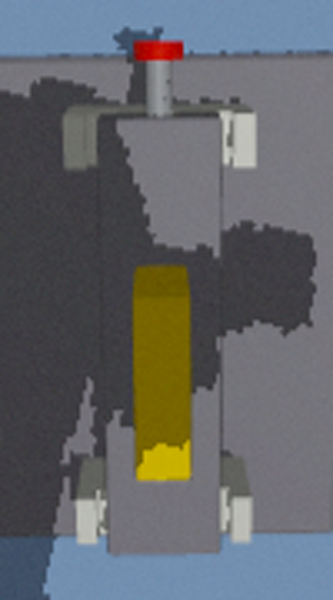

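```bash
python3 -m jog '[0,2.1,40,0,0,0,0,2.1,80,0,0,0,0,2.1,110,0,0,0,0,2.1,125,0,0,0,0,2.1,132,0,0,0,0,2.1,132,0,0,0]' 
python3 -m jog '[0,0,0,0,0,0,0,0,0,0,0,0,0,0,0,0,0,0,0,0,0,0,0,0,0,0,0,0,0,0,0,0,0,0,0,0]' 1 60
python3 -m jog '[0,0,-10,0,0,0,0,0,-25,0,0,0,0,0,-50,0,0,0,0,0,-90,0,0,0,0,0,-130,0,0,0,0,0,-130,0,0,0,0,0,-130,0,0,0]'
python3 - <<'E'
from h import *
snap('wrist','w2');snap('top','top2');snap('side','side2');s=get_state();print(s['clock'],s['qpos'].round(2),s['position'],s['width'],s['contact_force'],s['moment'])
a=load('side2');cv2.imwrite('pics/c5.png',cv2.resize(a['frame'][50:220,205:375],(600,600),interpolation=cv2.INTER_CUBIC)[:,:,::-1])
E
```

```text
clock: 3.12
position: [0.5308, 0.1447, 0.0687]
ee_rot: [-0.0, 0.994, 0.114, 0.0]
contact_force: [0.4, -0.5, -0.7]
width: 0.0852
clock: 3.88
position: [0.5304, 0.1447, 0.0685]
ee_rot: [-0.0, 0.994, 0.114, 0.0]
contact_force: [-0.4, 0.2, 2.4]
width: 0.0108
clock: 4.75
position: [0.5297, 0.1445, 0.1983]
ee_rot: [-0.0, 0.994, 0.114, -0.0]
contact_force: [-1.0, 0.1, -1.3]
width: 0.0107
4.9 [0.14 0.27 1.65 0.   1.23 1.48] [0.52933941 0.14443951 0.19695725] 0.01095426211577739 [-0.21543749 -0.50054444 -0.80154736] [-0.00924038 -0.00043956  0.02587721]
```

View pics/w2.png

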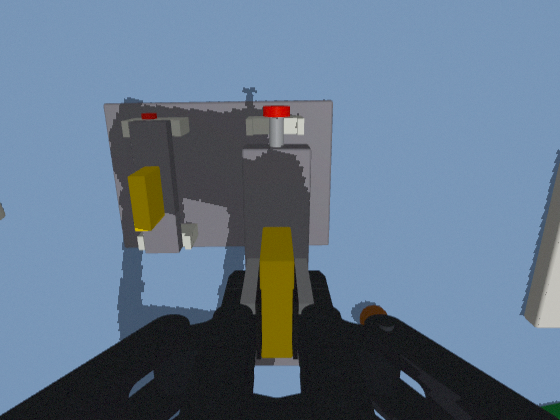

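View pics/c5.png

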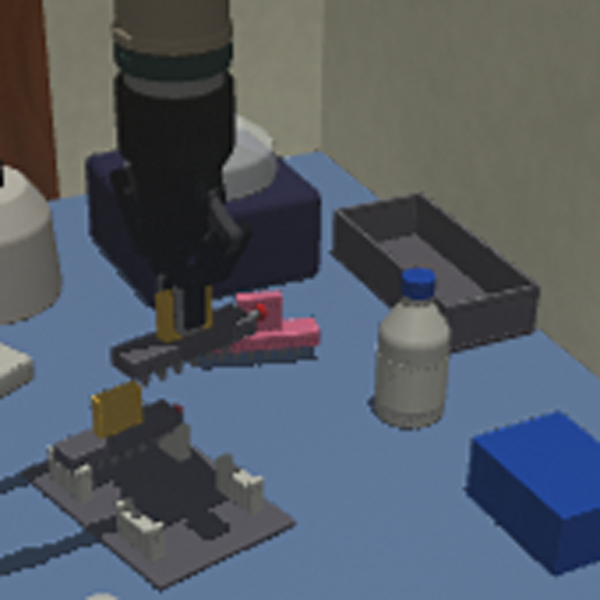

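The wrist view shows the strip held, with its fin at columns 261–294 and the spine's far end at about row 147. The side view shows it hanging clear of the rack. Next I'll measure where it sits in the grip.

```bash
python3 - <<'E'
from h import *
a=load('w2');
p,R=pose();M=R.as_matrix()
cv2.imwrite('pics/c6.png',cv2.resize(a['frame'][95:275,230:330],(333,600),interpolation=cv2.INTER_CUBIC)[:,:,::-1])
def ont(im,uv,zt):
    o,d=ray(im,uv);o=M.T@(o-p);d=M.T@d;return (o+d*(zt-o[2])/d[2])*1000
for uv in((244,151),(310,150),(276,150),(276,145),(243,240),(309,240)):print(uv,ont(a,uv,.0245).round(1))
for uv in((261,261),(293,261),(262,357),(292,357)):print('fin',uv,ont(a,uv,-.0095).round(1))
print('fin far face lower edge',ont(a,(277,227),.0245),'plunger head',ont(a,(276,112),.0315))
E
```

```text
(244, 151) [ 51.9 -12.   24.5]
(310, 150) [52.4 15.  24.5]
(276, 150) [52.3  1.1 24.5]
(276, 145) [54.4  1.1 24.5]
(243, 240) [ 12.6 -13.5  24.5]
(309, 240) [12.6 15.6 24.5]
fin (261, 261) [19.1 -4.1 -9.5]
fin (293, 261) [19.1  7.  -9.5]
fin (262, 357) [-21.2  -4.2  -9.5]
fin (292, 357) [-21.2   7.2  -9.5]
fin far face lower edge [18.76275638  1.51061074 24.5       ] plunger head [66.9943867   1.07063055 31.5       ]
```

View pics/c6.png

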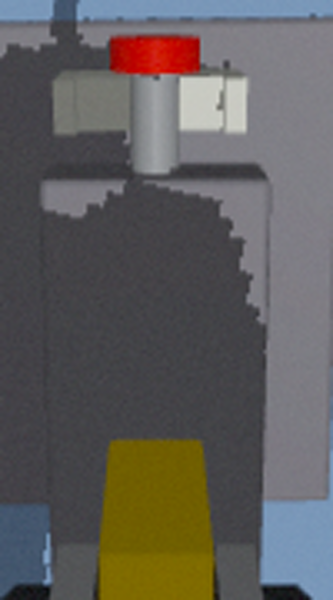

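```bash
cat >> h.py <<'E'
CY=np.radians(13.4); CC=np.array([.5426,-.1784,.085])
def cra(x,y,z,C=CC,yaw=CY):  # cradle coords mm -> world
    return C+Rstrip(yaw,np.radians(30)).apply(np.array([x,y,z])/1000)
def tocra(P,C=CC,yaw=CY): return Rstrip(yaw,np.radians(30)).inv().apply(np.array(P)-C)*1000
def oncra(im,uv,z=0,C=CC,yaw=CY):
    o,d=ray(im,uv);o=tocra(o,C,yaw);d=Rstrip(yaw,np.radians(30)).inv().apply(d)*1000
    return o+d*(z-o[2])/d[2]
E
python3 - <<'E'
from h import *
R=Rtool(CY,np.radians(30));print(R.as_matrix().round(3))
p=cra(-75,0,38.5+70);print(p,rel(p,R),get_state()['clock'])
E
```

```text
[[ 0.973  0.201  0.116]
 [ 0.232 -0.842 -0.486]
 [ 0.     0.5   -0.866]]
[ 0.51497521 -0.06244326  0.14146376] (array([-60.59, 198.3 ,  55.61]), array([-30.02,   0.25,  -0.28])) 4.9
```

```bash
python3 -m jog '[-15,50,0,-5,0,0,-30,100,0,-10,0,0,-45,150,10,-18,0,0,-60,198,30,-25,0,-0.3,-60.6,198,55,-30,0.2,-0.3,-60.6,198,55,-30,0.2,-0.3,-60.6,198,55,-30,0.2,-0.3]'
python3 - <<'E'
from h import *
snap('wrist','w3');snap('top','top3');s=get_state();print(s['clock'],s['qpos'].round(2),rel(cra(-75,0,38.5+70),Rtool(CY,np.radians(30))))
E
```

```text
clock: 5.78
position: [0.5168, -0.0617, 0.1436]
ee_rot: [0.256, 0.959, 0.113, 0.031]
contact_force: [0.6, 0.4, -1.2]
width: 0.011
5.875 [ 0.08  0.29  1.91 -0.65  0.96  1.8 ] (array([-2.43, -1.56,  2.59]), array([-0.01, -0.22, -0.13]))
```

View pics/w3.png

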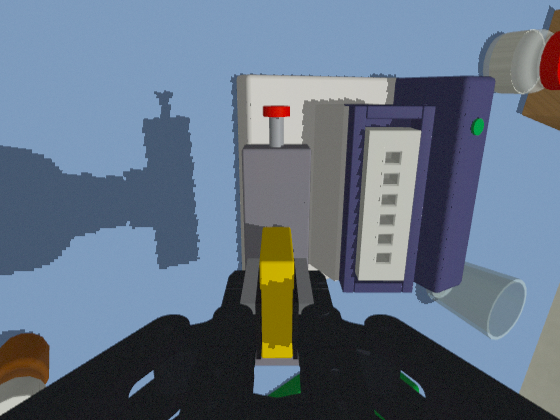

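View pics/top3.png

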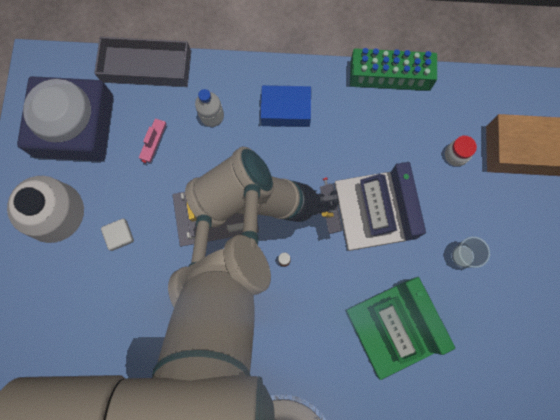

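The wrist view shows all six slots from about (393,157) to (384,258), next to the held strip. I'll measure the slot centres.

```bash
python3 - <<'E'
from h import *
a=load('w3');g=cv2.cvtColor(a['frame'],cv2.COLOR_RGB2GRAY)
cv2.imwrite('pics/c7.png',cv2.resize(a['frame'][90:300,330:450],(343,600),interpolation=cv2.INTER_CUBIC)[:,:,::-1])
m=np.zeros(g.shape,np.uint8);m[145:268,374:406]=(g[145:268,374:406]<175)
k,l,st,ce=cv2.connectedComponentsWithStats(m)
pts=[]
for i in range(1,k):
  if st[i,4]>60:
    x,y,w,h=st[i,:4];c=(x+(w-1)/2,y+(h-1)/2);pts.append(c);print(st[i],ce[i].round(1),oncra(a,ce[i]).round(1))
pts=np.array(pts)
P=np.array([oncra(a,c) for c in pts]);print(P.round(1));print('mean',P.mean(0));W=np.array([cra(*q) for q in P]);d=W[0]-W[-1];print(np.degrees(np.arctan2(d[1],d[0])),np.linalg.norm(d),W.mean(0))
# cradle corners: rim plane z=-5
s=get_state();print(s['position'],rel(cra(-75,0,108.5),Rtool(CY,np.radians(30))))
E
```

```text
[385 151  17  14 224] [393.1 157.6] [ 2.1 35.7  0. ]
[383 172  17  14 211] [391. 179.] [ 2.  21.7  0. ]
[381 194  17  13 201] [389.  199.8] [2.  7.5 0. ]
[379 214  17  13 189] [387.  219.5] [ 2.  -6.3  0. ]
[377 233  17  13 184] [385.2 239.3] [  2.  -20.6   0. ]
[376 252  16  12 171] [383.4 257.8] [  2.  -34.6   0. ]
[[  2.   35.7   0. ]
 [  2.   22.    0. ]
 [  2.1   7.4   0. ]
 [  2.   -6.6   0. ]
 [  1.9 -20.5   0. ]
 [  2.1 -34.3   0. ]]
mean [1.99933628 0.61297277 0.        ]
13.43310738994281 0.07007378424660864 [ 0.54359755 -0.17994228  0.08599967]
[ 0.51733411 -0.06193886  0.14449495] (array([-2.43, -1.56,  2.59]), array([-0.01, -0.22, -0.13]))
```

View pics/c7.png

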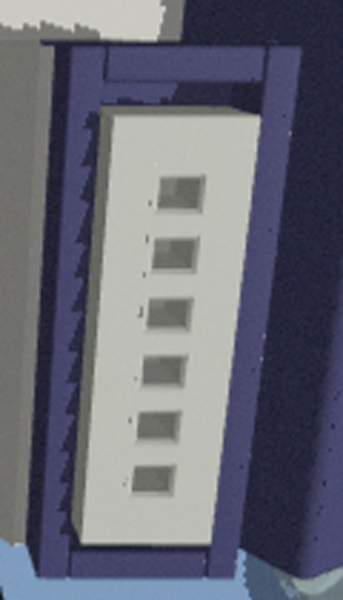

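```bash
cat >> h.py <<'E'
def avg(n=6):
    P=[];F=[];T=[]
    for i in range(n):
        get_image('top');s=get_state();P.append(tocra(s['position']));F.append(s['contact_force']);T.append(s['moment'])
    Rc=Rstrip(CY,np.radians(30)).inv()
    print('clk',s['clock'],'cradle xyz',np.mean(P,0).round(2),'sd',np.std(P,0).round(2),'F cradle',Rc.apply(np.mean(F,0)).round(2),'M',Rc.apply(np.mean(T,0)).round(3),'w',round(s['width'],4))
    return np.mean(P,0)
E
python3 - <<'E'
from h import *
avg();p,R=pose();print(np.degrees((R.inv()*Rtool(CY,np.radians(30))).as_rotvec()))
E
```

```text
clk 6.175 cradle xyz [-73.6    1.82 110.89] sd [0.18 0.32 0.21] F cradle [-0.02 -0.1  -0.7 ] M [ 0.017  0.329 -0.008] w 0.0109
[-0.00251259 -0.14485039 -0.09816143]
```

```bash
python3 -m jog '[0,25,0,0,0,0,0,50,5,0,0,0,0,70,15,0,0,0,-0.2,74,30,0,0,0,-0.2,74,42,0,0,0,-0.2,74,46,0,0,0,-0.2,74,46,0,0,0]'
python3 - <<'E'
from h import *
avg();snap('wrist','w4');snap('side','s4');snap('top','t4')
b=load('s4');cv2.imwrite('pics/c8.png',cv2.resize(b['frame'][180:330,260:400],(560,600),interpolation=cv2.INTER_CUBIC)[:,:,::-1])
print(get_state()['qpos'])
E
```

```text
clock: 7.05
position: [0.5357, -0.1463, 0.1396]
ee_rot: [0.257, 0.959, 0.113, 0.03]
contact_force: [-0.0, -0.3, -0.4]
width: 0.011
clk 7.35 cradle xyz [-0.52  1.22 64.43] sd [0.19 0.11 0.19] F cradle [-0.35  0.25 -0.83] M [-0.     0.34   0.017] w 0.0111
[-0.09746132  0.30226269  1.90248111 -0.66659709  0.86882188  1.6625744 ]
```

View pics/w4.png

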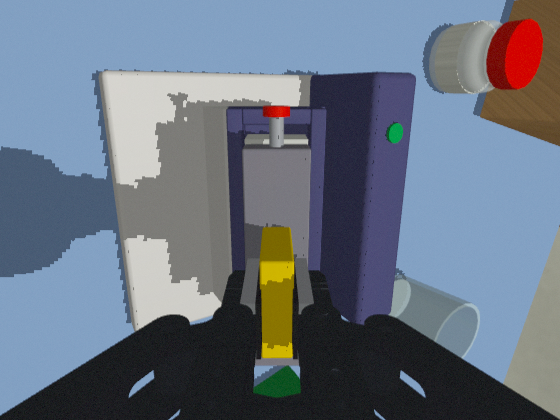

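View pics/c8.png

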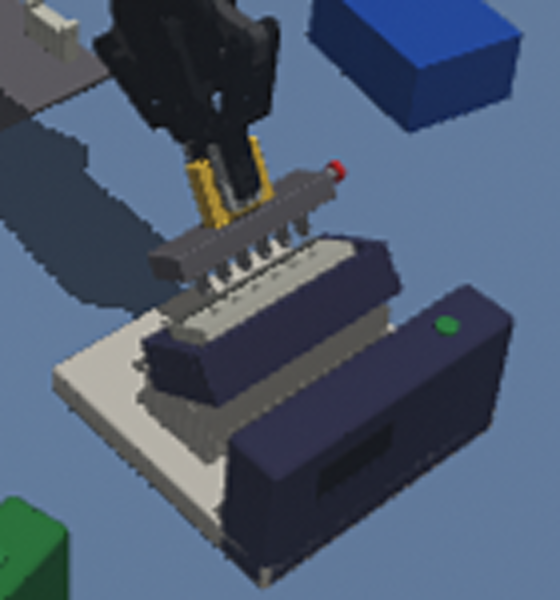

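```bash
python3 - <<'E'
from h import *
a=load('w4')
cv2.imwrite('pics/c9.png',cv2.resize(a['frame'][95:185,215:340],(800,576),interpolation=cv2.INTER_CUBIC)[:,:,::-1])
E
```

```text
(no output)
```

View pics/c9.png

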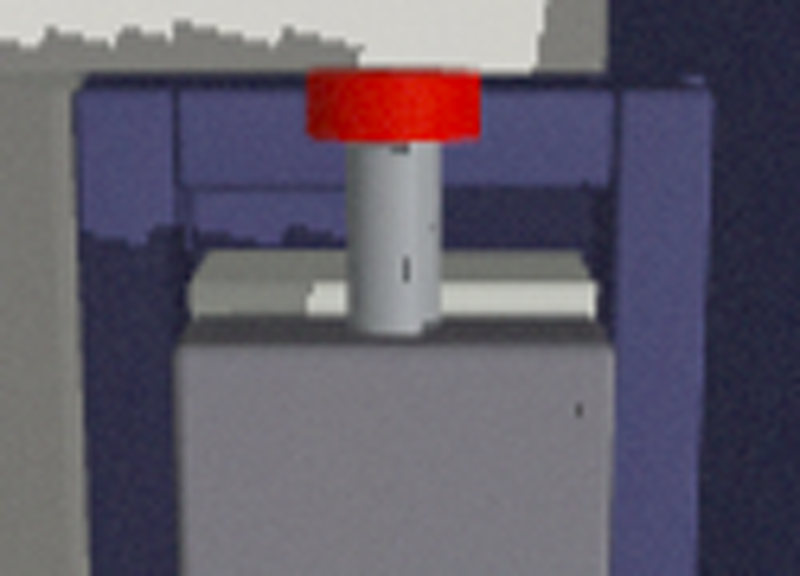

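```bash
python3 - <<'E'
from h import *
a=load('w4');z=64.4-38.5
f=lambda u,v,z:oncra(a,(u/6.4+215-.42,v/6.4+95-.42),z).round(2)
print('block',f(187,283,0),f(598,283,0),'expect y 52+off, x -16,16')
print('rim',f(78,92,-5),f(712,90,-5),'expect y 66')
print('spine',f(177,345,z+14),f(613,345,z+14),f(395,318,z),'expect y 53, x -14 14')
w=load('w3')
g=lambda u,v,z:oncra(w,(u/2.857+330-.3,v/2.857+90-.3),z).round(2)
print('w3 rim',g(45,44,-5),g(300,46,-5),g(38,575,-5),g(235,576,-5))
E
```

```text
block [-14.9   52.86   0.  ] [17.58 52.85  0.  ] expect y 52+off, x -16,16
rim [-23.57  67.23  -5.  ] [26.65 67.37 -5.  ] expect y 66
spine [-12.16  54.16  39.9 ] [15.25 54.14 39.9 ] [ 1.54 53.83 25.9 ] expect y 53, x -14 14
w3 rim [-29.26  67.82  -5.  ] [26.57 67.4  -5.  ] [-23.67 -63.64  -5.  ] [ 26.84 -63.91  -5.  ]
```

In the wrist view the spine (columns 242–311) is centred over the block (244–308) to about 0.3 mm in both directions. I'll go down gently.

```bash
python3 -m jog '[-0.3,-0.1,3,0,0,0,-0.3,-0.1,6,0,0,0,-0.3,-0.1,8,0,0,0,-0.3,-0.1,10,0,0,0,-0.3,-0.1,11,0,0,0,-0.3,-0.1,12,0,0,0,-0.3,-0.1,12,0,0,0]'
python3 - <<'E'
from h import *
avg()
E
```

```text
clock: 8.38
position: [0.5372, -0.1526, 0.13]
ee_rot: [0.257, 0.959, 0.112, 0.031]
contact_force: [-0.7, 0.1, -0.9]
width: 0.011
clk 8.675 cradle xyz [-0.36  0.74 52.24] sd [0.01 0.01 0.02] F cradle [-0.23 -0.   -1.07] M [ 0.017  0.319 -0.003] w 0.0111
```

```bash
python3 -m jog '[0,0,1,0,0,0,0,0,2,0,0,0,0,0,3,0,0,0,0,0,4,0,0,0,0,0,4,0,0,0]'
python3 - <<'E'
from h import *
avg(3)
E
```

```text
clock: 9.3
position: [0.5376, -0.1545, 0.1264]
ee_rot: [0.257, 0.959, 0.112, 0.031]
contact_force: [0.7, -0.1, -1.2]
width: 0.0107
clk 9.45 cradle xyz [-0.37  0.7  48.15] sd [0.   0.02 0.04] F cradle [-0.5  -0.6  -1.38] M [-0.032  0.352  0.02 ] w 0.0111
```

```bash
python3 -m jog '[0,0,1.5,0,0,0,0,0,3,0,0,0,0,0,4.5,0,0,0,0,0,6,0,0,0,0,0,6,0,0,0]'
python3 - <<'E'
from h import *
avg(3);snap('side','s5')
b=load('s5');cv2.imwrite('pics/c10.png',cv2.resize(b['frame'][180:330,260:400],(560,600),interpolation=cv2.INTER_CUBIC)[:,:,::-1])
E
```

```text
clock: 10.07
position: [0.5383, -0.1575, 0.1212]
ee_rot: [0.257, 0.959, 0.112, 0.031]
contact_force: [0.7, 1.2, -1.8]
width: 0.0109
clk 10.225 cradle xyz [-0.38  0.7  42.15] sd [0.02 0.03 0.04] F cradle [-0.32  0.02 -1.53] M [-0.025  0.355  0.014] w 0.0109
```

View pics/c10.png

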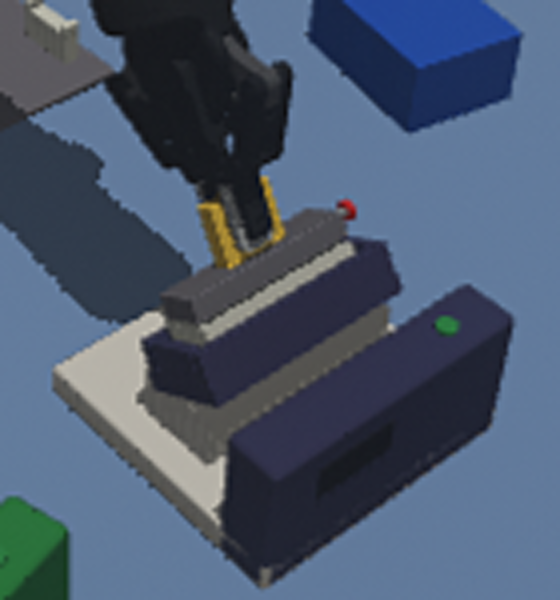

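The pins are going in with no resistance, and the spine is about 3–4 mm above the block. Next is the final approach, feeling for contact.

```bash
python3 -m jog '[0,0,1,0,0,0,0,0,2,0,0,0,0,0,2.5,0,0,0,0,0,2.5,0,0,0]'
python3 -m jog '[0,0,0.5,0,0,0,0,0,1,0,0,0,0,0,1,0,0,0]'
python3 - <<'E'
from h import *
avg(3)
E
```

```text
clock: 10.78
position: [0.5386, -0.1586, 0.1191]
ee_rot: [0.257, 0.959, 0.112, 0.031]
contact_force: [-0.1, -0.7, -1.8]
width: 0.0111
clock: 11.15
position: [0.5388, -0.159, 0.1186]
ee_rot: [0.257, 0.959, 0.112, 0.031]
contact_force: [-0.3, 2.3, 2.0]
width: 0.0106
clk 11.3 cradle xyz [-0.36  0.83 38.92] sd [0.01 0.01 0.02] F cradle [-0.82 -0.16  2.9 ] M [-0.151  0.413 -0.001] w 0.0111
```

```bash
python3 -m jog '[0,0,0.4,0,0,0,0,0,0.8,0,0,0,0,0,0.8,0,0,0]'
python3 - <<'E'
from h import *
avg(3);snap('side','s6');snap('wrist','w6')
b=load('s6');cv2.imwrite('pics/c11.png',cv2.resize(b['frame'][215:275,290:360],(700,600),interpolation=cv2.INTER_CUBIC)[:,:,::-1])
b=load('w6');cv2.imwrite('pics/c12.png',cv2.resize(b['frame'][95:185,215:340],(800,576),interpolation=cv2.INTER_CUBIC)[:,:,::-1])
E
```

```text
clock: 11.68
position: [0.5388, -0.159, 0.1184]
ee_rot: [0.257, 0.959, 0.112, 0.032]
contact_force: [-3.0, 6.4, 7.7]
width: 0.0109
clk 11.825 cradle xyz [-0.38  0.83 38.83] sd [0.01 0.01 0.01] F cradle [-1.89 -0.99 10.62] M [-0.401  0.555  0.008] w 0.0108
```

View pics/c11.png

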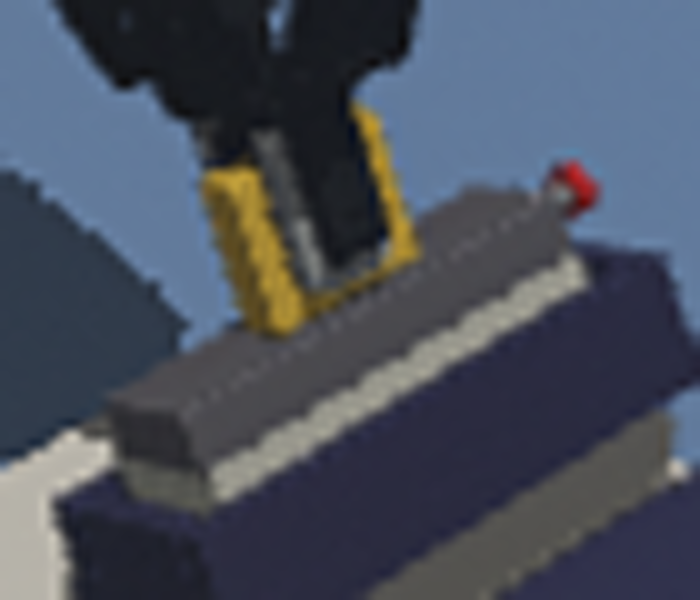

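View pics/c12.png

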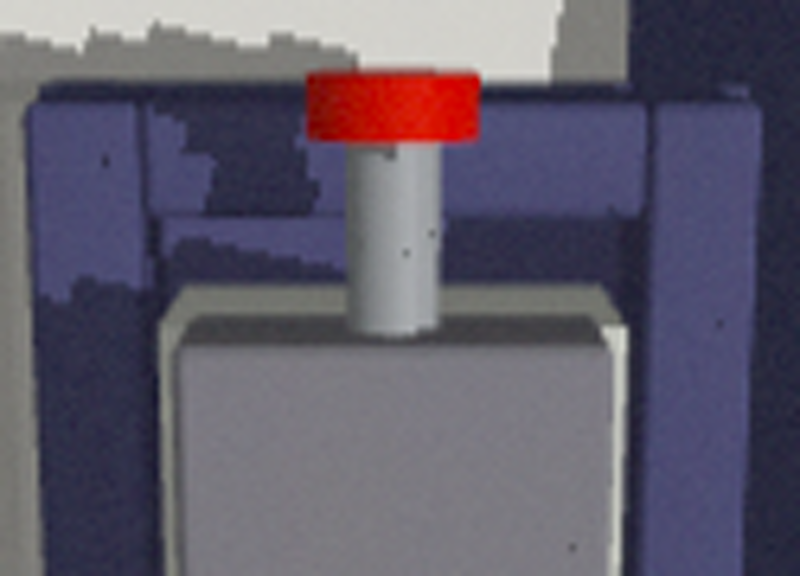

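It's a firm stop at 10 N and the spine looks flush. The moment suggests the −y end is touching first, by about 0.2°. I'll level it and press lightly.

```bash
python3 -m jog '[0,0,0.2,0,-0.1,0,0,0,0.5,0,-0.2,0,0,0,0.5,0,-0.2,0]'
python3 - <<'E'
from h import *
avg(3)
p,R=pose();print(np.degrees((R.inv()*Rtool(CY,np.radians(30))).as_rotvec()))
E
```

```text
clock: 12.3
position: [0.5389, -0.159, 0.1184]
ee_rot: [0.257, 0.959, 0.112, 0.03]
contact_force: [-4.3, 9.5, 10.7]
width: 0.0109
clk 12.45 cradle xyz [-0.38  0.87 38.8 ] sd [0.01 0.01 0.  ] F cradle [-2.88 -2.25 14.1 ] M [-0.396  0.635  0.066] w 0.011
[ 0.01120352  0.02874461 -0.10327532]
```

```bash
python3 -m jog '[0,0,0.2,0,-0.15,0,0,0,0.3,0,-0.3,0,0,0,0.3,0,-0.3,0]'
python3 - <<'E'
from h import *
avg(3)
p,R=pose();print(np.degrees((R.inv()*Rtool(CY,np.radians(30))).as_rotvec()))
E
```

```text
clock: 12.82
position: [0.5389, -0.159, 0.1184]
ee_rot: [0.257, 0.959, 0.111, 0.028]
contact_force: [-5.5, 8.9, 12.8]
width: 0.0109
clk 12.975 cradle xyz [-0.38  0.92 38.79] sd [0.01 0.01 0.01] F cradle [-3.34 -2.3  16.32] M [-0.275  0.688  0.047] w 0.0111
[ 0.01263628  0.30693995 -0.10827685]
```

```bash
python3 -m jog '[0,0,-0.7,0,0,0,0,0,-0.7,0,0,0]'
python3 -m jog '[0,0,0,0,0,0,0,0,0,0,0,0,0,0,0,0,0,0,0,0,0,0,0,0]' 0.5
python3 - <<'E'
from h import *
avg(2);snap('side','s7')
b=load('s7');cv2.imwrite('pics/c13.png',cv2.resize(b['frame'][180:330,260:400],(560,600),interpolation=cv2.INTER_CUBIC)[:,:,::-1])
E
```

```text
clock: 13.22
position: [0.5389, -0.159, 0.1184]
ee_rot: [0.257, 0.959, 0.111, 0.028]
contact_force: [-3.1, 6.7, 8.6]
width: 0.011
clock: 13.72
position: [0.5388, -0.1597, 0.1173]
ee_rot: [0.257, 0.959, 0.111, 0.027]
contact_force: [0.1, -0.6, -0.0]
width: 0.0425
clk 13.825 cradle xyz [-0.37  0.67 37.6 ] sd [0.   0.02 0.02] F cradle [ 0.05 -0.08  0.04] M [-0.006  0.218  0.014] w 0.0427
```

View pics/c13.png

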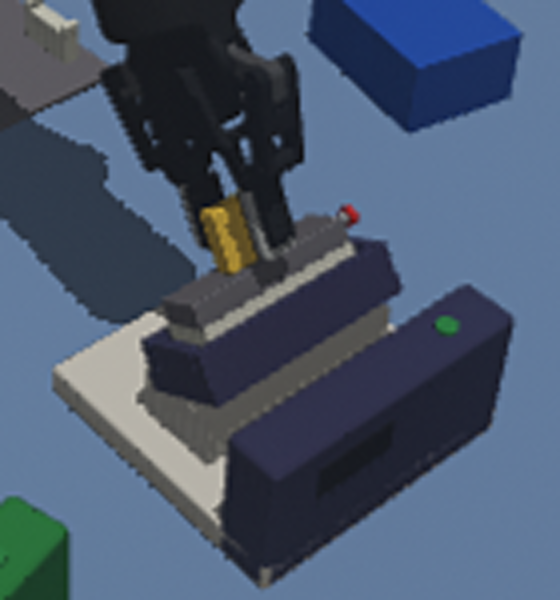

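The strip is released with zero contact force and stays put. I'll retreat and check it from the offset viewpoint.

```bash
python3 -m jog '[0,0,-10,0,0,0,0,0,-30,0,0,0,0,0,-60,0,0,0,0,-30,-85,0,0,0,0,-60,-85,0,0,0,0,-75,-85,0,0,0,0,-75,-85,0,0,0,0,-75,-85,0,0,0]'
python3 - <<'E'
from h import *
snap('side','s8');snap('wrist','w8');snap('top','t8');print(get_state()['clock'],get_state()['contact_force'])
b=load('s8');cv2.imwrite('pics/c14.png',cv2.resize(b['frame'][200:310,260:400],(760,597),interpolation=cv2.INTER_CUBIC)[:,:,::-1])
E
```

```text
clock: 14.88
position: [0.515, -0.0554, 0.154]
ee_rot: [0.258, 0.959, 0.111, 0.027]
contact_force: [0.7, -0.5, -0.9]
width: 0.0424
15.025 [ 0.23489963  0.43757139 -0.9261563 ]
```

View pics/c14.png

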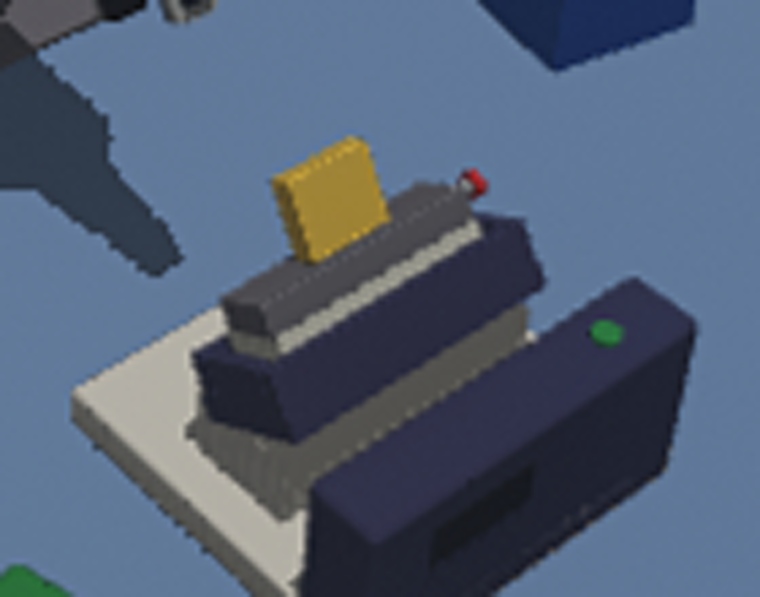

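View pics/w8.png

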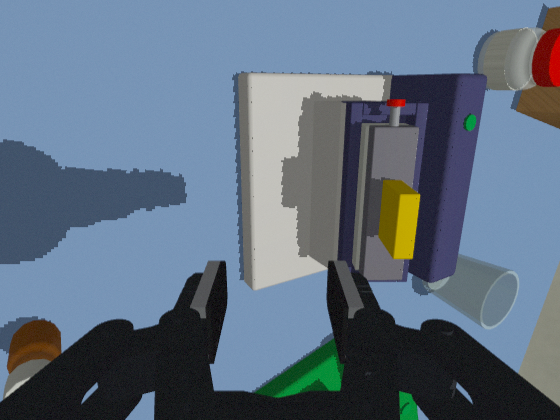

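View pics/t8.png

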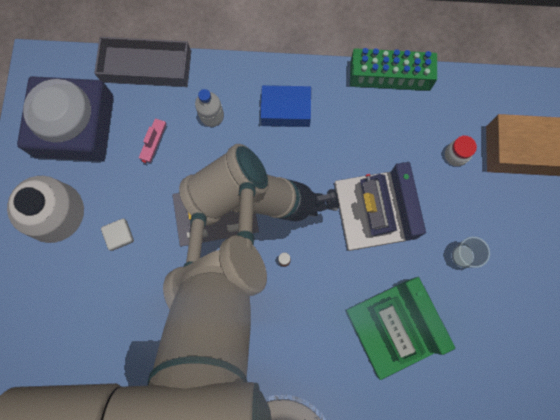

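The strip sits in the dock with no visible gap, and the plunger is still out (red head at wrist pixel (396,102)). One numeric check of flushness before I hand in.

```bash
python3 - <<'E'
from h import *
w=load('w8');s=load('s8')
cv2.imwrite('pics/c15.png',cv2.resize(w['frame'][90:290,340:440],(300,600),interpolation=cv2.INTER_CUBIC)[:,:,::-1])
f=w['frame'].astype(int);m=((f[...,0]>f[...,2]+60)&(f[...,1]>f[...,2]+40)).astype(np.uint8);m[:, :350]=0;m[:150]=0
# fin top-face corners from bright part
mb=((f[...,0]>170)&m.astype(bool)).astype(np.uint8)
k,l,st,ce=cv2.connectedComponentsWithStats(mb);i=1+st[1:,4].argmax();print(st[i],ce[i])
# side zoom scale 5.43: fin top corners: (272,182),(355,137),(370,146),(288,190)
e=5.4286
S=np.array([(272,182),(355,137),(370,146),(288,190)])/e+[260,200]
for uv in S: print('side fin top on z=48',oncra(s,uv,48).round(1))
C=np.array([(222,298),(268,305),(430,183),(470,203)])/e+[260,200]
for uv in C: print('side spine top on z=14',oncra(s,uv,14).round(1))
E
```

```text
[ 394  195   26   64 1201] [406.34054954 225.97002498]
side fin top on z=48 [ -6.  -16.9  48. ]
side fin top on z=48 [-5.  24.9 48. ]
side fin top on z=48 [10.9 18.8 48. ]
side fin top on z=48 [  9.1 -21.3  48. ]
side spine top on z=14 [-14.5 -48.6  14. ]
side spine top on z=14 [ 12.5 -47.2  14. ]
side spine top on z=14 [-9.3 56.1 14. ]
side spine top on z=14 [26.5 44.3 14. ]
```

View pics/c15.png

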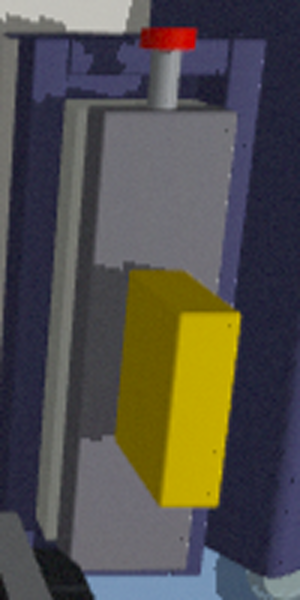

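```bash
python3 - <<'E'
from h import *
w=load('w8');s=load('s8')
W=np.array([(160,507),(183,313),(240,313),(218,507)])/3.+[340,90]
S=np.array([(272,182),(355,137),(370,146),(288,190)])/5.4286+[260,200]
Z=[]
for a,b in zip(W,S):
  p,e=tri(w,a,s,b);q=tocra(p);Z.append(q);print(q.round(1),round(e*1000,2))
print(np.mean(Z,0))
# same measure: block top z before? spine seam reference from w4/s4 skipped
E
```

```text
[ -3.7 -18.7  49. ] 0.43
[-2.8 21.8 49.2] 2.46
[ 8.1 20.4 47. ] 0.72
[  8.  -20.1  47.4] 0.78
[ 2.40885356  0.84615641 48.12874843]
```

```bash
python3 -c "
from rig import *
print(get_state()['clock'],get_state()['contact_force']);print(sign_off())"
```

```text
15.025 [ 0.23489963  0.43757139 -0.9261563 ]
the job is handed in; nothing more can be done
None
```

I took the fresh strip (red plunger out, in the rack bay nearer the dock) and seated it in the indigo dock. I then let go and handed the job in at about 15 s of the 58 s allowed.

**Seating:** the pins entered without resistance. The spine came to a firm stop, and I pressed it down at up to about 17 N while levelling it slightly.

**Last checks:**
- **Seated depth:** the fin top measured 48.1 mm above the slot plane, against 48 mm expected. The four corners ranged from 47.0 to 49.2 mm, and one corner's two views disagreed by 2.5 mm.
- **Flushness:** neither the side nor the wrist view shows a gap under the spine.
- **Plunger:** it is still out.
- **Release:** contact force fell to about zero and the gripper is clear.
- **Other things:** nothing visible in the last top view had moved. The arm hid part of the rack then, so I last saw the spent strip clearly in its bay just after lifting the fresh one.

**What disagreed:**
- **Wrist camera bias:** it reads about 1.5 mm to one side, so I lined the strip up against the block within a single image instead.
- **Press reading:** the force was still centred about 16 mm towards the −y end of the row when I released the strip.

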